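# Move the jade row to the display stand in reverse order

## Robot

A 6-joint arm with a two-finger parallel gripper is mounted at the origin on the work surface. World frame = base frame: x ahead of the robot, y to its left, z up, the work surface at z = 0. Lengths are in m, angles in degrees, forces in N, time in s.
With the tool pointing down it reaches from about 0.35 to 0.875 m from the base axis. Payload 4.2 kg.
Tool frame: the origin (TCP) lies on the centre line of the jaws, within the pads' length; the fingertips stand 25 mm ahead of it and the grasp point (between the pads) lies 6 mm ahead of it; z points along the fingers, y is the line along which they close (so a half turn about z gives the same grasp; the last joint's range is limited). The gripper opens to 87 mm and grips with 3 to 60 N. Pads are 19 mm wide; open, the fingers measure 117 mm over their backs; the gripper's body (75 mm by 190 mm) begins 51 mm behind the grasp point.
Start: joints at [-52.506, 22.042, 0.453, 0, -68.411, -14.817], TCP at [0.241, -0.577, 0.218] pointing down, gripper open.
Joint ranges: [-179.83, 179.83], [-69.29, 118.12], [-61.27, 80.66], [-181.25, 117.63], [-171.15, -9.14], [-177.46, 177.46]. Speed limits (degrees/s): [159.86, 159.86, 180, 180, 180, 180].

## Interface

Orientations are given as a 3x3 rotation matrix whose columns are the frame's x, y, z axes.
In Python, from station import r gives the robot as it stands.
- The arm moves only by the tool move_arm, never from a script. Its argument "series" is a list of rows, each an object with "grip": the opening, from 0 (shut) to 1 (fully open); "xyz": the shift along the tool's x, y, z in mm, a list of three; "angular": the turn, a rotation vector about the tool's x, y, z in rad, a list of three. A call has 1 to 10 rows; each row is the pose to reach, as a shift and turn from the pose commanded when the call began, along the tool's axes at that moment; what a row does not reach only later rows make up. A row lasts 1/10 s, in which the tool goes at most 50 mm and 8.59 degrees, less where a joint would pass 70% of its speed; a pose out of reach is approached as far as the arm can. A call with a gripper value outside its range is refused whole. The fingers move at their own pace and stop on an object; the grip force is fixed at half the most. Time passes only in rows, so rows that repeat a pose let the fingers close. It gives the time, the measured TCP pose, the force, the opening and the grip force at its end, in the units of the state.
- r.sense(): the state, without advancing time (a new reading comes with each control period).
- r.capture(name): name is "scene" or "top"; returns a dict with "img" (400x640x3 uint8, red, green, blue), "camera_matrix" (3x3 intrinsics, pixels), "rvec" (rotation vector, rad) and "tvec" (3), from world to camera coordinates, as OpenCV has them. Camera axes: x right, y down, z forward; pixel columns grow to the right and rows downward; lengths in m; the calibration is good to about 2 mm. A picture is of the moment at which its call begins. There is no depth.
- r.finish_job(): hands the job in; it is judged then, once.
The state is a dict: "time_s": time; "joints": joint angles; "joint_velocities": joint speeds; "effort": joint torques, N m; "tcp_pos": TCP position; "ee_rot": TCP orientation; "wrist_force": force on the tool from outside, world axes, zero at the start; "moment": the same for the moment, N m; "gripper_width": opening from 0.0 (shut) to 1.0 (fully open); "gripper_force": force on a finger pad.
Only numpy, scipy, OpenCV 4.12 (cv2) and the standard library are available. Lean on these libraries where they do the work, as an engineer would, in place of code of your own. Each camera call takes 0.05 s, during which the arm holds its last target. There are 200 camera calls.

## Task

Move the four jade pieces from the cushions of the stock tray to the pads of the wooden display stand, one to a pad and in reverse order: the piece at the left end of the tray goes to the right end of the stand, and so on. Lay each piece flat and centred on its pad, lengthwise front to back as it lay in the tray; set it down gently without dropping it, and do not push the other things on the table about.

Things in the scene. Friction and masses are not known exactly. Their poses are not given: they have to be found in the camera images.
- tray: Stock tray, fixed: black, 94 mm (x) by 340 mm (y), rim 14 mm high. Origin: centre of its underside; y along the row, to the robot's left within 0.15 rad; x away from the robot. On its floor, 10 mm up, four cushions stand at x = 0, y = +120, +40, -40, -120 mm, in changing order. It may be the nearer or the farther of the two long holders.
- stand: Display stand, fixed: light wooden board, 94 mm (x) by 340 mm (y), empty at the start, with four equal black pads 80 mm (x) by 64 mm (y), centred at x = 0, y = +120, +40, -40, -120 mm; flat pad tops 20 mm above the origin. Origin: centre of its underside; y along the row, to the robot's left within 0.15 rad; x away from the robot.
- disc: Jade green, 14 mm thick, lying flat; origin at the centre of its underside, z up. Round disc 44 mm across with a 14 mm round hole in the middle. Weighs about 60 g.
- tablet: Jade green, 14 mm thick, lying flat; origin at the centre of its underside, z up. Rectangular tablet 52 mm (x) by 32 mm (y), a silver loop sticks out 7 mm at its +x end. Weighs about 70 g. At the start its x axis is within 0.2 rad of the tray's x axis.
- gourd: Jade green, 14 mm thick, lying flat; origin at the centre of its underside, z up. Gourd: a round lobe 38 mm across centred at x = -11 mm joined to a round lobe 26 mm across centred at x = +17 mm, silver loop 7 mm beyond that at the +x end. Grip it across the big lobe, along y. Weighs about 70 g. At the start its x axis is within 0.2 rad of the tray's x axis.
- bamboo: Jade green, 14 mm thick, lying flat; origin at the centre of its underside, z up. Bamboo stick 58 mm (x) by 18 mm (y) with two small joint rings, silver loop 7 mm beyond the +x end. Weighs about 45 g. At the start its x axis is within 0.2 rad of the tray's x axis.
- cushion_disc: Fixed light grey linen cushion in the tray, 10 mm high, x and y axes as the tray's; origin at the centre of its underside, flat top 10 mm above. The disc starts lying on it, within 3 mm of its centre. Round, 58 mm across.
- cushion_tablet: Fixed light grey linen cushion in the tray, 10 mm high, x and y axes as the tray's; origin at the centre of its underside, flat top 10 mm above. The tablet starts lying on it, within 3 mm of its centre. Rectangle 70 mm (x) by 46 mm (y).
- cushion_gourd: Fixed light grey linen cushion in the tray, 10 mm high, x and y axes as the tray's; origin at the centre of its underside, flat top 10 mm above. The gourd starts lying on it, within 3 mm of its centre. Two-lobed: 52 mm across at x = -11 mm and 40 mm across at x = +17 mm.
- cushion_bamboo: Fixed light grey linen cushion in the tray, 10 mm high, x and y axes as the tray's; origin at the centre of its underside, flat top 10 mm above. The bamboo starts lying on it, within 3 mm of its centre. Narrow rectangle 76 mm (x) by 30 mm (y).
- calculator: Bystander, leave it alone; loose, origin at the centre of its underside. Black desk calculator 150 mm (x) by 100 mm (y), 20 mm high, grey keys.
- spray: Bystander, leave it alone; loose, origin at the centre of its underside. Pale clear plastic bottle with a white cap, 42 mm across, 130 mm tall.
- ring_box: Bystander, leave it alone; loose, origin at the centre of its underside. Dark red closed box 55 by 55 mm, 42 mm high.
- loupe: Bystander, leave it alone; loose, origin at the centre of its underside. Steel loupe, a cylinder 40 mm across, 31 mm high.
Not all that is in view belongs to the job. What is shaped like the disc but orange is not meant. What is shaped like the tablet but pink is not meant.

How it is judged:
By the outcome, as a careful person would: the job done as asked, in the order asked, and still so for the second after the job is handed in, with the robot touching nothing.
It also fails if it takes over 93 s, if anything falls off the work surface, if the arm or the gripper's body presses on something with over 40 N, if the wrist force passes 120 N, or if a joint passes its speed limit or range.

## Working session

There is one attempt and no reset: what is moved stays moved. The work goes in short steps, Python scripts to look and compute and a tool call to move; the robot and the scene stay as the last step left them, time stands still between calls to the robot, and variables do not carry over. Pictures are saved under pics/ and viewed, at most 15 in all, crops included, and the job is handed in when it is done.

Besides the shell and the picture viewer there is one more tool, called after ">>>" as name(argument=value, ...) on one line, values as JSON. move_arm: Moves the arm, as the interface text tells. Its arguments: {"type":"object","properties":{"series":{"type":"array"}},"required":["series"]}

```bash
mkdir -p pics; ls; python3 - <<'E'
from station import r
import cv2,numpy as np
s=r.sense();print(s)
for n in("scene","top"):
    c=r.capture(n);cv2.imwrite(f"pics/{n}0.png",c["img"][:,:,::-1]);print(c["camera_matrix"],c["rvec"],c["tvec"])
E
```

```text
pics
{'time_s': 0.0, 'joints': array([-5.25072036e+01,  2.20924101e+01,  3.80266810e-01, -2.95590319e-02,
       -6.84103632e+01, -1.48169077e+01]), 'joint_velocities': array([ 0.0819114 , -0.0830485 , -0.02369592, -0.02915091, -0.06245894,
        0.0940825 ]), 'effort': array([-1.23400398e-03, -3.90667498e+01,  1.87402654e+01,  4.21993107e+00,
        1.10889706e-02, -1.89799180e-04]), 'tcp_pos': array([ 0.2407402 , -0.5761183 ,  0.21664409]), 'ee_rot': array([[-9.22773730e-01, -3.85341141e-01, -9.20761874e-04],
       [-3.85342232e-01,  9.22771592e-01,  1.98840881e-03],
       [ 8.34371805e-05,  2.18965985e-03, -9.99997599e-01]]), 'wrist_force': array([-0.0709812 ,  0.2209271 ,  0.39670219]), 'moment': array([ 0.00087479,  0.00363533, -0.06421233]), 'gripper_force': 0.0, 'gripper_width': 1.0057870557739945}
[[444.13787361   0.         316.00090495]
 [  0.         444.13787361 205.61577512]
 [  0.           0.           1.        ]] [ 1.06421793  2.43625646 -1.01379793] [ 0.41429073 -0.29310041  1.45964955]
[[376.71635912   0.         325.12798493]
 [  0.         376.71635912 203.4529106 ]
 [  0.           0.           1.        ]] [ 2.15995821 -2.13821279  0.16330638] [-0.01124217  0.59293269  1.194954  ]
```

View pics/scene0.png

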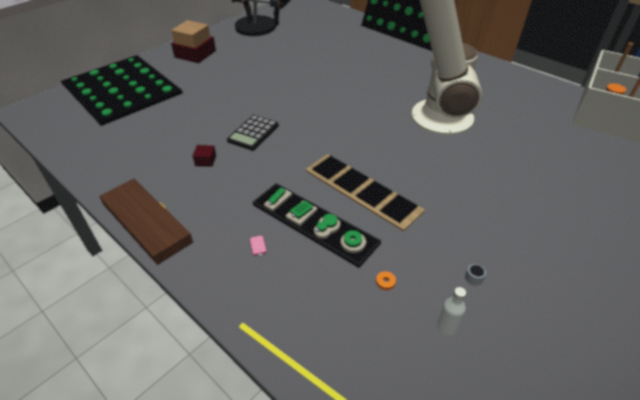

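View pics/top0.png

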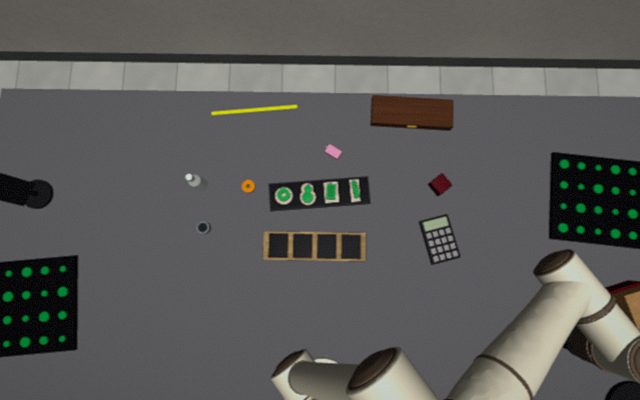

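Top view: the tray is the farther holder, with disc (284,195), gourd (308,193), tablet (331,191) and bamboo (355,190) from left to right. The stand is nearer, with pads at about (278..351,246). Possible mix-ups are the orange disc (248,186), the pink tablet (333,151) and the green dots on the cutting mats. I'm choosing the green pieces on the cushions.

```bash
python3 - <<'E'
import cv2
a=cv2.imread("pics/top0.png")[165:270,255:380]
cv2.imwrite("pics/topc.png",cv2.resize(a,None,fx=5.6,fy=5.6,interpolation=cv2.INTER_CUBIC))
a=cv2.imread("pics/scene0.png")[145:270,245:430]
cv2.imwrite("pics/scenec.png",cv2.resize(a,None,fx=4.2,fy=4.2,interpolation=cv2.INTER_CUBIC))
E
```

```text
(no output)
```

View pics/topc.png

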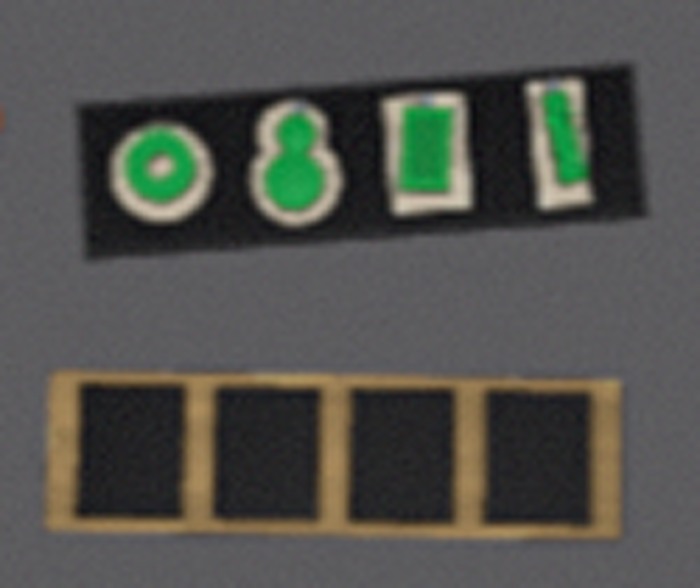

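View pics/scenec.png

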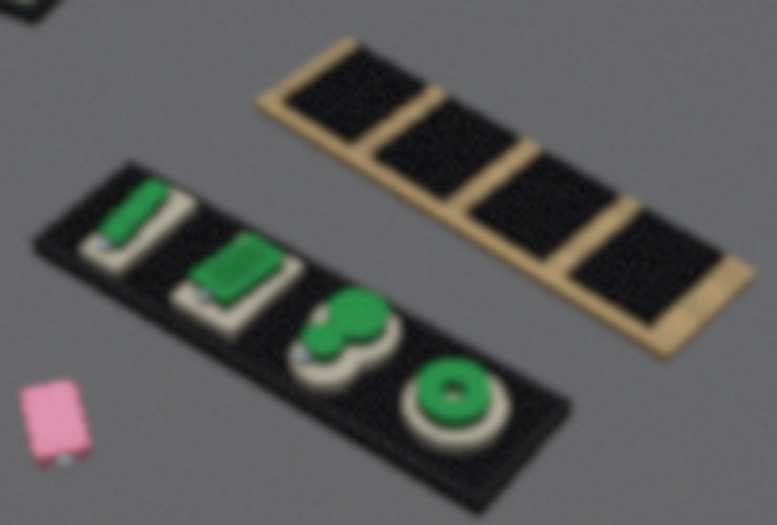

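Both crops confirm the choice: disc, gourd, tablet and bamboo in that order, with the loops at the far (+x) end. I've read the outer pad corners off the crops. Next I fit the stand from those corners and the pieces from their green silhouettes.

```bash
cat > fit.py <<'E'
from station import r
import cv2,numpy as np
from scipy.optimize import least_squares,minimize
def pose(p,pts): 
    c,s=np.cos(p[2]),np.sin(p[2]);q=np.array(pts,float);o=q.copy()
    o[:,0]=p[0]+c*q[:,0]-s*q[:,1];o[:,1]=p[1]+s*q[:,0]+c*q[:,1];return o
def proj(c,P): return cv2.projectPoints(P,c["rvec"],c["tvec"],c["camera_matrix"],None)[0][:,0]
def ray(c,px,z):
    R=cv2.Rodrigues(c["rvec"])[0];C=-R.T@np.ravel(c["tvec"]);d=R.T@np.linalg.inv(c["camera_matrix"])@[*px,1]
    return C+d*(z-C[2])/d[2]
def circ(x,rad): a=np.linspace(0,2*np.pi,40);return np.c_[x+rad*np.cos(a),rad*np.sin(a)]
def box(a,b): return np.array([[a,b],[a,-b],[-a,-b],[-a,b]])
S=dict(disc=[circ(0,.022)],gourd=[circ(-.011,.019),circ(.017,.013)],tablet=[box(.026,.016)],bamboo=[box(.029,.009)])
def green(im):
    f=im.astype(float);g=f[...,1]-np.maximum(f[...,0],f[...,2]);return np.clip(g/85,0,1)
def render(c,name,p,roi,z0,k=8):
    x0,y0,w,h=roi;m=np.zeros((h*k,w*k),np.uint8)
    for s in S[name]:
        b=pose(p,np.c_[s,np.full(len(s),z0)]);t=b+[0,0,.014]
        hull=cv2.convexHull(np.float32(np.r_[proj(c,b),proj(c,t)]))
        cv2.fillPoly(m,[np.int32(((hull-[x0,y0]+.5)*k-.5)*16)],255,shift=4)
    if name=="disc":
        h1,h2=[np.zeros_like(m) for _ in'12']
        for hh,dz in((h1,0),(h2,.014)):
            s=circ(0,.007);q=proj(c,pose(p,np.c_[s,np.full(len(s),z0+dz)]))
            cv2.fillPoly(hh,[np.int32(((q-[x0,y0]+.5)*k-.5)*16)],255,shift=4)
        m[(h1>0)&(h2>0)]=0
    m=cv2.resize(m,(w,h),interpolation=cv2.INTER_AREA)/255.
    return cv2.GaussianBlur(m,(0,0),.7)
def fit(name,p0,cams,z0=.02):
    rois=[]
    for c in cams:
        q=proj(c,np.array([[p0[0],p0[1],z0]]))[0].astype(int);rois.append((q[0]-20,q[1]-20,40,40))
    gs=[green(c["img"])[y:y+h,x:x+w] for c,(x,y,w,h) in zip(cams,rois)]
    # ignore neighbours: only pixels within radius
    def ws(p,c,roi):
        x0,y0,w,h=roi;q=proj(c,pose(p,np.c_[circ(0,.038)*1.0,np.full(40,z0+.007)]))
        m=np.zeros((h,w));cv2.fillPoly(m,[np.int32(q-[x0,y0])],1.);return m
    W=[ws(p0,c,ro) for c,ro in zip(cams,rois)]
    def cost(v):
        p=v*[.001,.001,.02]+p0
        return sum((((render(c,name,p,ro,z0)-g)*w)**2).sum() for c,ro,g,w in zip(cams,rois,gs,W))
    o=min((minimize(cost,[0,0,a],method="Nelder-Mead",options=dict(initial_simplex=np.array([0,0,a])+np.array([[0,0,0],[4,0,0],[0,4,0],[0,0,4]]),xatol=.05,fatol=.005)) for a in(-4,4)),key=lambda o:o.fun)
    return p0+o.x*[.001,.001,.02],o.fun
E
cat > m.py <<'E'
from fit import *
T=r.capture("top");Sc=r.capture("scene")
tc=lambda l:[((x+.5)/5.6-.5+255,(y+.5)/5.6-.5+165) for x,y in l]
sc=lambda l:[((x+.5)/4.2-.5+245,(y+.5)/4.2-.5+145) for x,y in l]
M=np.array([[.04,.152,.02],[.04,-.152,.02],[-.04,-.152,.02],[-.04,.152,.02]])
top=np.array(tc([(82,384),(592,394),(590,525),(78,515)]))
scn=np.array(sc([(652,325),(285,100),(360,45),(722,260)]))  # FL(+x,+y), FR, NR, NL
for use in((T,),(Sc,),(T,Sc)):
    obs={id(T):top,id(Sc):scn}
    f=lambda p:np.concatenate([(proj(c,pose(p,M))-obs[id(c)]).ravel() for c in use])
    o=least_squares(f,[.5,0,0]);print("stand",o.x.round(4),np.abs(o.fun).max().round(2))
for n,x in dict(disc=(284,195),gourd=(308,193),tablet=(331,191),bamboo=(355,190)).items():
    g=ray(T,x,.027);p0=np.array([g[0],g[1],.06])
    for u in((T,),(Sc,),(T,Sc)):
        p,e=fit(n,p0,u);print(n,p.round(4),round(e,2))
E
python3 m.py
```

```text
stand [ 0.4555  0.0282 -0.0096] 0.66
stand [ 0.4586  0.032  -0.0152] 1.34
stand [ 0.4567  0.03   -0.0129] 1.39
disc [ 0.6257  0.1352 -0.0191] 6.83
disc [0.6211 0.1329 0.0815] 34.77
disc [0.6236 0.1345 0.1179] 51.11
gourd [ 0.6287  0.055  -0.031 ] 9.36
gourd [ 0.6251  0.0527 -0.0332] 40.38
gourd [ 0.6267  0.054  -0.0363] 55.0
tablet [ 0.6376 -0.0234 -0.0419] 9.3
tablet [ 0.6329 -0.0265  0.004 ] 45.53
tablet [ 0.636  -0.0246 -0.028 ] 62.15
bamboo [ 0.6453 -0.1063  0.1991] 9.26
bamboo [ 0.6414 -0.1094  0.2915] 35.86
bamboo [ 0.6433 -0.1074  0.2523] 48.18
```

```bash
cat > stand.py <<'E'
from fit import *
def fitstand(c,p0=np.array([.456,.029,-.01])):
    f=c["img"].astype(float);g=np.clip((f[...,0]-f[...,2])/70,0,1)
    q=proj(c,pose(p0,np.c_[box(.047,.17),np.full(4,.02)]));x0,y0=(q.min(0)-4).astype(int);w,h=(q.max(0)-q.min(0)+8).astype(int)
    g=g[y0:y0+h,x0:x0+w];k=8
    P=lambda p,b:np.int32(((proj(c,pose(p,np.c_[b,np.full(len(b),.02)]))-[x0,y0]+.5)*k-.5)*16)
    W=np.zeros((h*k,w*k),np.uint8);cv2.fillPoly(W,[P(p0,box(.0435,.165))],1,shift=4);W=cv2.resize(W,(w,h),interpolation=cv2.INTER_AREA)
    def cost(v):
        p=p0+v*[.001,.001,.01];m=np.full((h*k,w*k),255,np.uint8)
        for y in(.12,.04,-.04,-.12): cv2.fillPoly(m,[P(p,box(.04,.032)+[0,y])],0,shift=4)
        m=cv2.GaussianBlur(cv2.resize(m,(w,h),interpolation=cv2.INTER_AREA)/255.,(0,0),.8)
        a,b=np.polyfit(m[W>0],g[W>0],1);return ((a*m+b-g)[W>0]**2).sum()
    o=minimize(cost,[0,0,0],method="Nelder-Mead",options=dict(initial_simplex=[[0,0,0],[4,0,0],[0,4,0],[0,0,3]]))
    return p0+o.x*[.001,.001,.01],o.fun
if __name__=="__main__":
    import fit
    fit.green=lambda im:np.clip((im[...,1].astype(float)-np.maximum(im[...,0],im[...,2]))/np.percentile((im[...,1].astype(float)-np.maximum(im[...,0],im[...,2]))[150:265,250:380],98),0,1)
    for n in("top","scene"):
        c=r.capture(n);p,e=fitstand(c);print(n,"stand",p.round(4),round(e,2))
        for nm,q in dict(disc=(.6257,.135,.06),gourd=(.6275,.054,-.03),tablet=(.636,-.024,-.03),bamboo=(.644,-.107,.2)).items():
            p,e=fit.fit(nm,np.array(q),(c,));print(nm,p.round(4),round(e,2))
E
python3 stand.py
```

```text
top stand [ 0.4554  0.0291 -0.0057] 13.89
disc [0.6255 0.1353 0.0293] 5.04
gourd [ 0.6283  0.0549 -0.047 ] 7.24
tablet [ 0.6375 -0.0232 -0.0348] 6.57
bamboo [ 0.6447 -0.106   0.2455] 6.84
scene stand [ 0.4545  0.0318 -0.0082] 50.82
disc [0.621  0.1326 0.02  ] 14.71
gourd [ 0.625   0.0526 -0.0443] 22.71
tablet [ 0.6341 -0.0262  0.0143] 22.11
bamboo [ 0.6413 -0.1088  0.2427] 21.57
```

Estimates settled: I use the top camera for both holders so that its bias largely cancels. First I move above the disc.

```bash
cat > go.py <<'E'
import sys,numpy as np
from station import r
from scipy.spatial.transform import Rotation as Ro
def go(x,y,z,a,v=True):
    s=r.sense();R=s["ee_rot"];t=s["tcp_pos"]
    G=np.array([[-np.cos(a),-np.sin(a),0],[-np.sin(a),np.cos(a),0],[0,0,-1.]])
    # columns: x=(-c,-s,0), y=(-s,c,0), z down
    G=G if abs(np.linalg.det(G)-1)<1e-6 else None
    print("t",round(s["time_s"],2),"tcp",(t*1000).round(1),"w",round(s["gripper_width"]*87,1),"gf",round(s["gripper_force"],1),"f",s["wrist_force"].round(1),"yaw",round(float(np.arctan2(-R[0,1],R[1,1])),3),"j",s["joints"].round(0))
    print("shift",((R.T@(np.array([x,y,z])-t))*1000).round(1),"rot",Ro.from_matrix(R.T@G).as_rotvec().round(3))
if __name__=="__main__": go(*map(float,sys.argv[1:5]))
E
python3 go.py .6255 .1353 .12 0
```

```text
t 0.3 tcp [ 240.9 -576.5  217.4] w 87.4 gf 0.0 f [ 0.1 -0.   0.5] yaw 0.396 j [-53.  22.   0.  -0. -68. -15.]
shift [-629.3  508.4   97.7] rot [ 0.001 -0.     0.396]
```

>>> move_arm(series=[{"grip": 0.7, "xyz": [-629, 508, 0], "angular": [0, 0, 0.396]}, {"grip": 0.7, "xyz": [-629, 508, 0], "angular": [0, 0, 0.396]}, {"grip": 0.7, "xyz": [-629, 508, 0], "angular": [0, 0, 0.396]}, {"grip": 0.7, "xyz": [-629, 508, 0], "angular": [0, 0, 0.396]}, {"grip": 0.7, "xyz": [-629, 508, 0], "angular": [0, 0, 0.396]}, {"grip": 0.7, "xyz": [-629, 508, 0], "angular": [0, 0, 0.396]}, {"grip": 0.7, "xyz": [-629, 508, 0], "angular": [0, 0, 0.396]}, {"grip": 0.7, "xyz": [-629, 508, 0], "angular": [0, 0, 0.396]}, {"grip": 0.7, "xyz": [-629, 508, 0], "angular": [0, 0, 0.396]}, {"grip": 0.7, "xyz": [-629, 508, 0], "angular": [0, 0, 0.396]}])

```text
time_s: 1.3
tcp_pos: [0.477, -0.1394, 0.2182]
ee_rot: [[-1.0, -0.0, 0.001], [-0.0, 1.0, -0.0], [-0.001, -0.0, -1.0]]
wrist_force: [0.7, -0.4, 0.8]
gripper_width: 0.701
gripper_force: 0.0
```

```bash
python3 go.py .6255 .1353 .12 0
```

```text
t 1.3 tcp [ 477.  -139.4  218.2] w 61.0 gf 0.0 f [ 0.7 -0.4  0.8] yaw 0.0 j [  2.   9. -17.   0. -63. -92.]
shift [-148.4  274.6   98.3] rot [-0.     0.001  0.   ]
```

>>> move_arm(series=[{"grip": 0.7, "xyz": [-148, 274, 60], "angular": [0, 0, 0]}, {"grip": 0.7, "xyz": [-148, 274, 60], "angular": [0, 0, 0]}, {"grip": 0.7, "xyz": [-148, 274, 60], "angular": [0, 0, 0]}, {"grip": 0.7, "xyz": [-148, 274, 60], "angular": [0, 0, 0]}, {"grip": 0.7, "xyz": [-148, 274, 98], "angular": [0, 0, 0]}, {"grip": 0.7, "xyz": [-148, 274, 98], "angular": [0, 0, 0]}, {"grip": 0.7, "xyz": [-148, 274, 98], "angular": [0, 0, 0]}, {"grip": 0.7, "xyz": [-148, 274, 98], "angular": [0, 0, 0]}, {"grip": 0.7, "xyz": [-148, 274, 98], "angular": [0, 0, 0]}, {"grip": 0.7, "xyz": [-148, 274, 98], "angular": [0, 0, 0]}])

```text
time_s: 2.3
tcp_pos: [0.6245, 0.1319, 0.1206]
ee_rot: [[-1.0, 0.001, 0.001], [0.001, 1.0, 0.0], [-0.001, 0.0, -1.0]]
wrist_force: [-0.3, -0.3, 0.8]
gripper_width: 0.699
gripper_force: 0.0
```

```bash
python3 go.py .6255 .1353 .048 0; python3 - <<'E'
from station import r
import cv2
for n,(x,y,w,h) in dict(scene=(300,170,110,100),top=(250,150,110,90)).items():
    a=r.capture(n)["img"][y:y+h,x:x+w,::-1];cv2.imwrite(f"pics/{n}1.png",cv2.resize(a,None,fx=5,fy=5,interpolation=cv2.INTER_CUBIC))
E
```

```text
t 2.3 tcp [624.5 131.9 120.6] w 60.8 gf 0.0 f [-0.3 -0.3  0.8] yaw -0.001 j [  26.   28.   -5.    0.  -57. -116.]
shift [-1.   3.4 72.6] rot [ 0.     0.001 -0.001]
```

View pics/scene1.png

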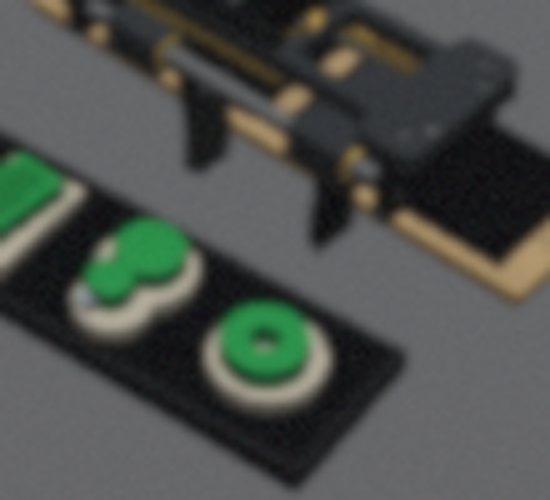

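The crop shows the fingers straddling the disc, with the tips at crop (205,165) and (320,245) and the disc at (265,340) below. Descending.

>>> move_arm(series=[{"grip": 0.7, "xyz": [-1, 3, 35], "angular": [0, 0, 0]}, {"grip": 0.7, "xyz": [-1, 3, 60], "angular": [0, 0, 0]}, {"grip": 0.7, "xyz": [-1, 3, 73], "angular": [0, 0, 0]}, {"grip": 0.7, "xyz": [-1, 3, 73], "angular": [0, 0, 0]}, {"grip": 0.7, "xyz": [-1, 3, 73], "angular": [0, 0, 0]}, {"grip": 0.56, "xyz": [-1, 3, 73], "angular": [0, 0, 0]}, {"grip": 0.56, "xyz": [-1, 3, 73], "angular": [0, 0, 0]}])

```text
time_s: 3.1
tcp_pos: [0.6264, 0.1359, 0.0483]
ee_rot: [[-1.0, 0.0, 0.003], [0.0, 1.0, 0.001], [-0.003, 0.001, -1.0]]
wrist_force: [0.3, -0.2, -0.8]
gripper_width: 0.6
gripper_force: 0.0
```

```bash
python3 go.py .6255 .1353 .048 0; python3 - <<'E'
from station import r
import cv2
for n,(x,y,w,h) in dict(scene=(300,170,110,100)).items():
    a=r.capture(n)["img"][y:y+h,x:x+w,::-1];cv2.imwrite(f"pics/{n}2.png",cv2.resize(a,None,fx=5,fy=5,interpolation=cv2.INTER_CUBIC))
E
```

```text
t 3.1 tcp [626.4 135.9  48.3] w 52.2 gf 0.0 f [ 0.3 -0.2 -0.8] yaw -0.0 j [  27.   32.   -9.    0.  -49. -117.]
shift [ 0.9 -0.6  0.3] rot [ 0.001  0.003 -0.   ]
```

View pics/scene2.png

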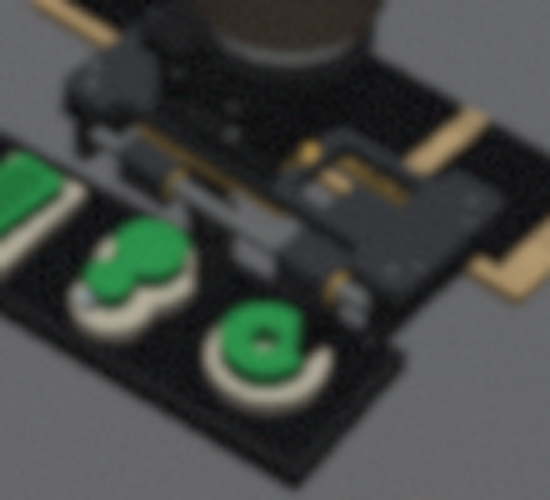

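The right finger stands beside the disc at crop (310,335), and the left one runs down behind it at (250,265). I'll check the projected centre before closing.

```bash
python3 - <<'E'
from fit import *
c=r.capture("scene")
P=np.array([[.6264+dx,.1359+dy,.0233] for dy in(.026,.041,-.026,-.041) for dx in(.0095,-.0095)]+[[.6264,.1359,.034],[.6255,.1353,.034],[.621,.1326,.034]])
print(((proj(c,P)-[300,170]+.5)*5-.5).round(0))
E
```

```text
[[292. 394.]
 [317. 371.]
 [317. 411.]
 [342. 388.]
 [208. 337.]
 [233. 315.]
 [184. 321.]
 [210. 299.]
 [263. 339.]
 [263. 337.]
 [265. 329.]]
```

```bash
python3 - <<'E'
from fit import *
c=r.capture("scene");t=r.capture("top")
P=np.array([[.6245+dx,.1319+dy,.0956] for dy in(.0305,.0455,-.0305,-.0455) for dx in(.0095,-.0095)])
print(((proj(c,P)-[300,170]+.5)*5-.5).round(0))
for q in(c,t): R=cv2.Rodrigues(q["rvec"])[0];print("cam",(-R.T@np.ravel(q["tvec"])).round(3))
a=t["img"][165:225,255:355,::-1];cv2.imwrite("pics/top2.png",cv2.resize(a,None,fx=6,fy=6,interpolation=cv2.INTER_CUBIC))
E
```

```text
[[304. 289.]
 [331. 265.]
 [331. 306.]
 [358. 282.]
 [201. 222.]
 [228. 200.]
 [176. 206.]
 [203. 184.]]
cam [1.181 0.549 0.831]
cam [0.414 0.002 1.268]
```

View pics/top2.png

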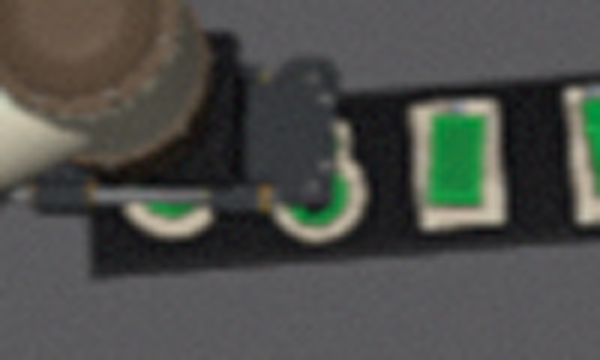

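```bash
python3 - <<'E'
from fit import *
t=r.capture("top");c=r.capture("scene")
f=lambda x,y,z:ray(t,((x+.5)/6-.5+255,(y+.5)/6-.5+165),z).round(4)[:2]
for z in(.09,.12,.15): print(z,"right edge",f(338,120,z),"far edge",f(300,60,z),"near edge",f(290,211,z),"bar mid",f(200,197,z))
b=np.array([[.6245,.1624,.0956]]);p=proj(c,b)
for d in np.eye(3)*.01: print((5*(proj(c,b+d)-p)).round(1))
a=t["img"][150:400,170:420,::-1];cv2.imwrite("pics/top3.png",cv2.resize(a,None,fx=2.4,fy=2.4,interpolation=cv2.INTER_CUBIC))
b=c["img"][60:270,250:450,::-1];cv2.imwrite("pics/scene3.png",cv2.resize(b,None,fx=2.8,fy=2.8,interpolation=cv2.INTER_CUBIC))
E
```

```text
0.09 right edge [0.6464 0.0409] far edge [0.6787 0.0616] near edge [0.5973 0.0654] bar mid [0.6042 0.113 ]
0.12 right edge [0.6405 0.0399] far edge [0.6719 0.0601] near edge [0.5926 0.0638] bar mid [0.5994 0.1102]
0.15 right edge [0.6345 0.0389] far edge [0.6652 0.0585] near edge [0.5879 0.0622] bar mid [0.5945 0.1074]
[[-14.1  12.2]]
[[17.6 11.2]]
[[  1.5 -15.2]]
```

View pics/scene3.png

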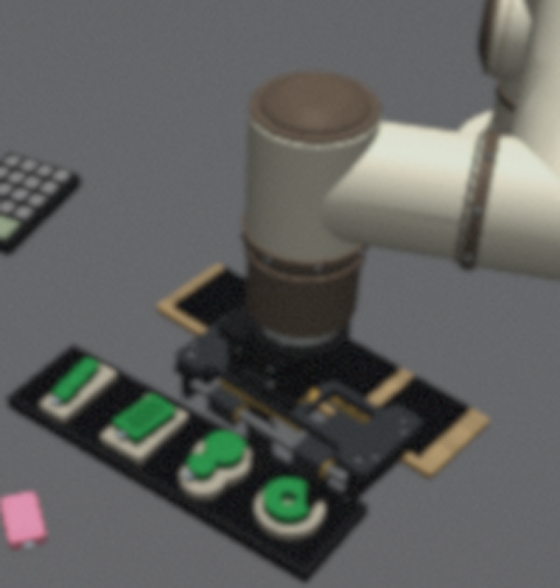

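The top view agrees with y (body edge at 0.041), but the tips look higher than expected. Closing is a safe test: if the fingers are beside the disc they'll stop at 44 mm.

>>> move_arm(series=[{"grip": 0.47, "xyz": [0, 0, 0], "angular": [0, 0, 0]}, {"grip": 0.47, "xyz": [0, 0, 0], "angular": [0, 0, 0]}, {"grip": 0.47, "xyz": [0, 0, 0], "angular": [0, 0, 0]}, {"grip": 0.47, "xyz": [0, 0, 0], "angular": [0, 0, 0]}])

```text
time_s: 3.8
tcp_pos: [0.6255, 0.1356, 0.0467]
ee_rot: [[-1.0, 0.0, -0.0], [0.0, 1.0, -0.0], [0.0, -0.0, -1.0]]
wrist_force: [0.3, 0.3, -0.4]
gripper_width: 0.479
gripper_force: 0.0
```

There was no contact at 41.7 mm, so the tips are above the disc, about 25 mm higher than stated. I'll reopen, descend in part and look.

>>> move_arm(series=[{"grip": 0.7, "xyz": [0, 0, 0], "angular": [0, 0, 0]}, {"grip": 0.7, "xyz": [0, 0, 0], "angular": [0, 0, 0]}, {"grip": 0.7, "xyz": [0, 0, 0], "angular": [0, 0, 0]}, {"grip": 0.7, "xyz": [0, 0, 6], "angular": [0, 0, 0]}, {"grip": 0.7, "xyz": [0, 0, 11], "angular": [0, 0, 0]}, {"grip": 0.7, "xyz": [0, 0, 16], "angular": [0, 0, 0]}, {"grip": 0.7, "xyz": [0, 0, 16], "angular": [0, 0, 0]}])

```text
time_s: 4.5
tcp_pos: [0.6247, 0.1353, 0.0295]
ee_rot: [[-1.0, 0.0, -0.002], [0.0, 1.0, -0.001], [0.002, -0.001, -1.0]]
wrist_force: [-0.1, -0.2, 0.1]
gripper_width: 0.698
gripper_force: 0.0
```

```bash
python3 go.py .6255 .1353 .022 0; python3 - <<'E'
from fit import *
c=r.capture("scene");x,y,w,h=315,200,80,70
s=r.sense();t=s["tcp_pos"];g=s["gripper_width"]*.0435
a=c["img"][y:y+h,x:x+w,::-1];cv2.imwrite("pics/scene4.png",cv2.resize(a,None,fx=8,fy=8,interpolation=cv2.INTER_CUBIC))
for z in(t[2]-.025,t[2]): print(z,((proj(c,np.array([[t[0]+.0095*a,t[1]+b*g,z] for b in(1,-1) for a in(1,-1)]))-[x,y]+.5)*8).round(0).tolist())
E
```

```text
t 4.5 tcp [624.7 135.3  29.5] w 60.8 gf 0.0 f [-0.1 -0.2  0.1] yaw -0.0 j [  27.   34.  -10.   -0.  -47. -117.]
shift [-0.8  0.   7.5] rot [-0.001 -0.002 -0.   ]
0.004989326900845661 [[357.0, 435.0], [398.0, 398.0], [202.0, 329.0], [242.0, 294.0]]
0.029989326900845662 [[362.0, 381.0], [403.0, 344.0], [204.0, 275.0], [245.0, 240.0]]
```

View pics/scene4.png

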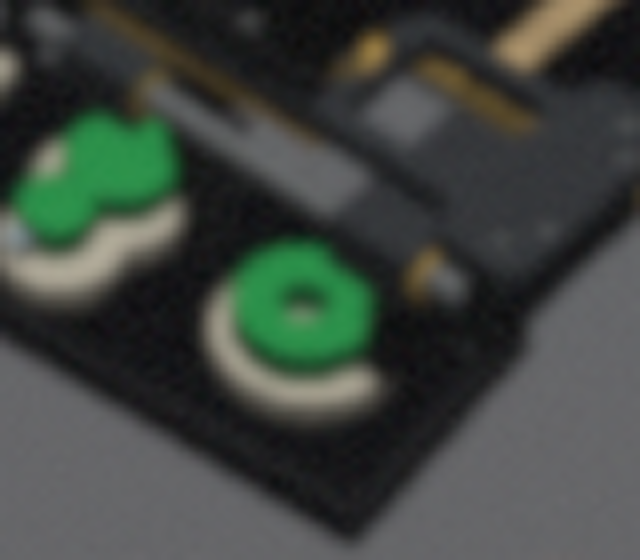

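The right fingertip covers the cushion above (380,375), which puts the tips at about the reported TCP height. I'll go down 6 mm more and close.

>>> move_arm(series=[{"grip": 0.7, "xyz": [-1, 0, 3], "angular": [0, 0, 0]}, {"grip": 0.7, "xyz": [-1, 0, 6], "angular": [0, 0, 0]}, {"grip": 0.7, "xyz": [-1, 0, 6], "angular": [0, 0, 0]}, {"grip": 0.47, "xyz": [-1, 0, 6], "angular": [0, 0, 0]}, {"grip": 0.47, "xyz": [-1, 0, 6], "angular": [0, 0, 0]}, {"grip": 0.47, "xyz": [-1, 0, 6], "angular": [0, 0, 0]}, {"grip": 0.47, "xyz": [-1, 0, 6], "angular": [0, 0, 0]}, {"grip": 0.47, "xyz": [-1, 0, 6], "angular": [0, 0, 0]}])

```text
time_s: 5.35
tcp_pos: [0.6266, 0.1357, 0.0249]
ee_rot: [[-1.0, 0.0, 0.0], [0.0, 1.0, 0.0], [-0.0, 0.0, -1.0]]
wrist_force: [-0.6, 0.6, 0.4]
gripper_width: 0.487
gripper_force: 28.8
```

Gripped at 28.8 N. Lifting and carrying it to the right-end pad.

>>> move_arm(series=[{"grip": 0.47, "xyz": [0, 0, -30], "angular": [0, 0, 0]}, {"grip": 0.47, "xyz": [0, 0, -70], "angular": [0, 0, 0]}, {"grip": 0.47, "xyz": [30, -40, -70], "angular": [0, 0, 0]}, {"grip": 0.47, "xyz": [55, -75, -70], "angular": [0, 0, 0]}, {"grip": 0.47, "xyz": [80, -110, -70], "angular": [0, 0, 0]}, {"grip": 0.47, "xyz": [105, -145, -70], "angular": [0, 0, 0]}, {"grip": 0.47, "xyz": [130, -180, -70], "angular": [0, 0, 0]}, {"grip": 0.47, "xyz": [155, -210, -70], "angular": [0, 0, 0]}, {"grip": 0.47, "xyz": [171, -226, -70], "angular": [0, 0, 0]}, {"grip": 0.47, "xyz": [171, -226, -70], "angular": [0, 0, 0]}])

```text
time_s: 6.35
tcp_pos: [0.4531, -0.0919, 0.0948]
ee_rot: [[-1.0, 0.003, -0.001], [0.003, 1.0, 0.0], [0.001, 0.0, -1.0]]
wrist_force: [0.0, -0.2, -0.8]
gripper_width: 0.481
gripper_force: 30.0
```

```bash
python3 go.py .4553 -.0909 .0255 -.006; python3 - <<'E'
from fit import *
c=r.capture("scene");t=r.capture("top");s=r.sense();p=s["tcp_pos"]
print(fit("disc",np.array([p[0],p[1],0.]),(c,),p[2]-.005))
x,y=290,120
a=c["img"][y:y+110,x:x+150,::-1];cv2.imwrite("pics/scene5.png",cv2.resize(a,None,fx=5,fy=5,interpolation=cv2.INTER_CUBIC))
E
```

```text
t 6.35 tcp [453.1 -91.9  94.8] w 41.9 gf 30.0 f [ 0.  -0.2 -0.8] yaw -0.003 j [  9.  14. -31.  -0. -44. -99.]
shift [-2.3  1.  69.3] rot [ 0.    -0.001  0.003]
(array([ 0.43943483, -0.11062387,  0.29820415]), np.float64(46.71345323395143))
```

View pics/scene5.png

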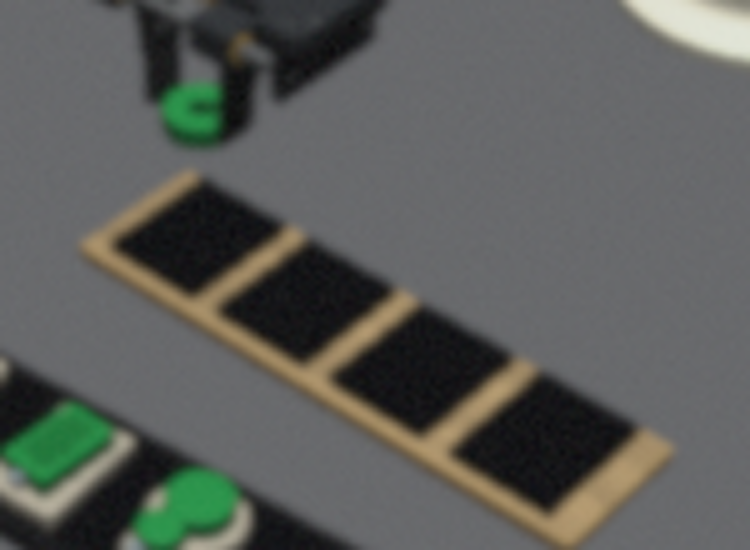

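The disc is held level at crop (200,113). I'll compare that with the projection before descending.

```bash
python3 - <<'E'
from fit import *
c=r.capture("scene")
for q in([.4525,-.0919,.097],[.4525,-.0919,.122],[.4547,-.0909,.02]):print(q,((proj(c,np.array([q]))[0]-[290,120]+.5)*5).round(0))
print(ray(c,(290+201/5,120+110/5),.104))
E
```

```text
[0.4525, -0.0919, 0.097] [201. 119.]
[0.4525, -0.0919, 0.122] [202.  81.]
[0.4547, -0.0909, 0.02] [198. 231.]
[ 0.4543249  -0.08858854  0.104     ]
```

It matches to within 1 px. Setting it down.

>>> move_arm(series=[{"grip": 0.47, "xyz": [-2, 1, 30], "angular": [0, 0, 0.003]}, {"grip": 0.47, "xyz": [-2, 1, 52], "angular": [0, 0, 0.003]}, {"grip": 0.47, "xyz": [-2, 1, 62], "angular": [0, 0, 0.003]}, {"grip": 0.47, "xyz": [-2, 1, 66], "angular": [0, 0, 0.003]}, {"grip": 0.47, "xyz": [-2, 1, 68], "angular": [0, 0, 0.003]}, {"grip": 0.47, "xyz": [-2, 1, 69], "angular": [0, 0, 0.003]}, {"grip": 0.47, "xyz": [-2, 1, 69.5], "angular": [0, 0, 0.003]}, {"grip": 0.47, "xyz": [-2, 1, 69.5], "angular": [0, 0, 0.003]}])

```text
time_s: 7.3
tcp_pos: [0.4579, -0.0893, 0.0258]
ee_rot: [[-1.0, 0.003, 0.001], [0.003, 1.0, 0.0], [-0.001, 0.0, -1.0]]
wrist_force: [0.1, 1.2, -1.1]
gripper_width: 0.48
gripper_force: 30.0
```

```bash
python3 go.py .4553 -.0909 .0255 -.006;python3 go.py .4553 -.0909 .0255 -.006
```

```text
t 7.3 tcp [457.9 -89.3  25.8] w 41.8 gf 30.0 f [ 0.1  1.2 -1.1] yaw -0.003 j [  9.  21. -35.   0. -34. -99.]
shift [ 2.6 -1.6  0.3] rot [0.    0.001 0.003]
t 7.3 tcp [457.9 -89.3  25.8] w 41.8 gf 30.0 f [ 0.1  1.2 -1.1] yaw -0.003 j [  9.  21. -35.   0. -34. -99.]
shift [ 2.6 -1.6  0.3] rot [0.    0.001 0.003]
```

Readings jitter by about 2 mm, so I'll go by the commanded chain: trim x by +2 and y by −1, then open and rise.

>>> move_arm(series=[{"grip": 0.47, "xyz": [2, -1, -1], "angular": [0, 0, 0]}, {"grip": 0.47, "xyz": [2, -1, 0], "angular": [0, 0, 0]}, {"grip": 0.47, "xyz": [2, -1, 0.5], "angular": [0, 0, 0]}, {"grip": 0.47, "xyz": [2, -1, 0.5], "angular": [0, 0, 0]}, {"grip": 0.62, "xyz": [2, -1, 0.5], "angular": [0, 0, 0]}, {"grip": 0.62, "xyz": [2, -1, 0.5], "angular": [0, 0, 0]}, {"grip": 0.62, "xyz": [2, -1, 0.5], "angular": [0, 0, 0]}, {"grip": 0.62, "xyz": [2, -1, -10], "angular": [0, 0, 0]}, {"grip": 0.62, "xyz": [2, -1, -40], "angular": [0, 0, 0]}, {"grip": 0.62, "xyz": [2, -1, -80], "angular": [0, 0, 0]}])

```text
time_s: 8.3
tcp_pos: [0.4541, -0.0905, 0.1055]
ee_rot: [[-1.0, 0.003, -0.004], [0.003, 1.0, -0.0], [0.004, -0.001, -1.0]]
wrist_force: [1.9, -0.2, -0.5]
gripper_width: 0.62
gripper_force: 0.0
```

```bash
python3 go.py .6283 .0549 .09 -.047
```

```text
t 8.3 tcp [454.1 -90.5 105.5] w 54.0 gf 0.0 f [ 1.9 -0.2 -0.5] yaw -0.003 j [  9.  14. -30.  -0. -46. -99.]
shift [-173.8  146.    14.7] rot [-0.001 -0.004  0.044]
```

>>> move_arm(series=[{"grip": 0.62, "xyz": [-40, 36, 0], "angular": [0, 0, 0.044]}, {"grip": 0.62, "xyz": [-75, 68, 0], "angular": [0, 0, 0.044]}, {"grip": 0.62, "xyz": [-110, 100, 0], "angular": [0, 0, 0.044]}, {"grip": 0.62, "xyz": [-142, 129, 0], "angular": [0, 0, 0.044]}, {"grip": 0.62, "xyz": [-161.5, 146.5, 0], "angular": [0, 0, 0.044]}, {"grip": 0.62, "xyz": [-161.5, 146.5, 20], "angular": [0, 0, 0.044]}, {"grip": 0.62, "xyz": [-161.5, 146.5, 40], "angular": [0, 0, 0.044]}, {"grip": 0.62, "xyz": [-161.5, 146.5, 50], "angular": [0, 0, 0.044]}, {"grip": 0.62, "xyz": [-161.5, 146.5, 55], "angular": [0, 0, 0.044]}, {"grip": 0.62, "xyz": [-161.5, 146.5, 55], "angular": [0, 0, 0.044]}])

```text
time_s: 9.3
tcp_pos: [0.6173, 0.0554, 0.0503]
ee_rot: [[-0.999, 0.047, -0.0], [0.047, 0.999, -0.0], [0.0, -0.0, -1.0]]
wrist_force: [-0.0, -0.4, -0.4]
gripper_width: 0.622
gripper_force: 0.0
```

```bash
python3 go.py .6173 .0554 .0245 -.047; python3 - <<'E'
from fit import *
import fit as F
from stand import fitstand
F.green=lambda im:np.clip((im[...,1].astype(float)-np.maximum(im[...,0],im[...,2]))/82,0,1)
for n in("top","scene"):
    c=r.capture(n)
    print(n,F.fit("disc",np.array([.4547,-.0909,0]),(c,)))
    x,y,w,h=((310,215,110,70) if n=="top" else (300,145,110,100))
    cv2.imwrite(f"pics/{n}6.png",cv2.resize(c["img"][y:y+h,x:x+w,::-1],None,fx=6,fy=6,interpolation=cv2.INTER_CUBIC))
E
```

```text
t 9.3 tcp [617.3  55.4  50.3] w 54.1 gf 0.0 f [-0.  -0.4 -0.4] yaw -0.047 j [  20.   31.  -12.    0.  -48. -113.]
shift [-0.   0.  25.8] rot [-0. -0. -0.]
top (array([ 0.45326578, -0.09193961,  0.09590812]), np.float64(0.4839929167431912))
scene (array([ 0.36877407, -0.10867778,  1.23555556]), np.float64(0.030339083878643664))
```

View pics/scene6.png

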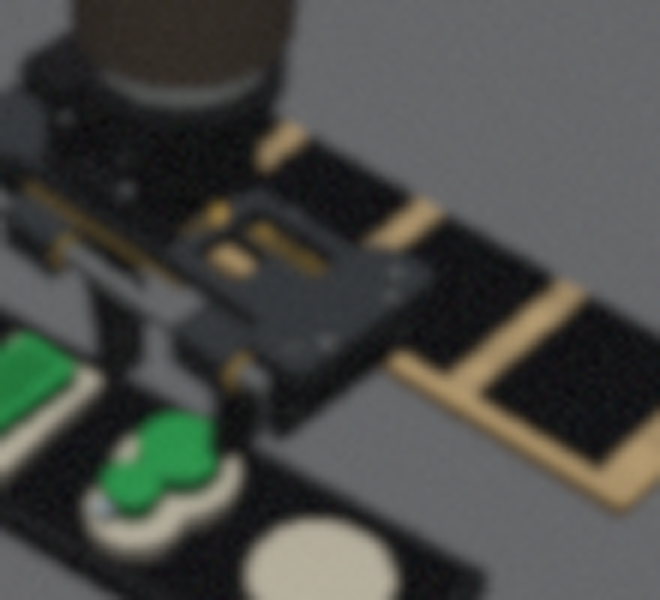

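The fingers straddle the gourd's big lobe at crop (180,450). The top fit puts the placed disc within 2 mm of its pad centre. Descending and closing.

>>> move_arm(series=[{"grip": 0.62, "xyz": [0, 0, 15], "angular": [0, 0, 0]}, {"grip": 0.62, "xyz": [0, 0, 22], "angular": [0, 0, 0]}, {"grip": 0.62, "xyz": [0, 0, 25.5], "angular": [0, 0, 0]}, {"grip": 0.62, "xyz": [0, 0, 25.5], "angular": [0, 0, 0]}, {"grip": 0.38, "xyz": [0, 0, 25.5], "angular": [0, 0, 0]}, {"grip": 0.38, "xyz": [0, 0, 25.5], "angular": [0, 0, 0]}, {"grip": 0.38, "xyz": [0, 0, 25.5], "angular": [0, 0, 0]}, {"grip": 0.38, "xyz": [0, 0, 25.5], "angular": [0, 0, 0]}, {"grip": 0.38, "xyz": [0, 0, 25.5], "angular": [0, 0, 0]}])

```text
time_s: 10.3
tcp_pos: [0.6177, 0.0558, 0.0252]
ee_rot: [[-0.999, 0.047, 0.001], [0.047, 0.999, 0.0], [-0.001, 0.0, -1.0]]
wrist_force: [-0.5, 1.5, 2.0]
gripper_width: 0.415
gripper_force: 30.0
```

>>> move_arm(series=[{"grip": 0.38, "xyz": [0, 0, -20], "angular": [0, 0, 0]}, {"grip": 0.38, "xyz": [0, 0, -50], "angular": [0, 0, 0]}, {"grip": 0.38, "xyz": [30, -13, -60], "angular": [0, 0, 0]}, {"grip": 0.38, "xyz": [70, -30, -60], "angular": [0, 0, -0.041]}, {"grip": 0.38, "xyz": [110, -48, -60], "angular": [0, 0, -0.041]}, {"grip": 0.38, "xyz": [145, -63, -60], "angular": [0, 0, -0.041]}, {"grip": 0.38, "xyz": [169, -73.5, -60], "angular": [0, 0, -0.041]}, {"grip": 0.38, "xyz": [169, -73.5, -60], "angular": [0, 0, -0.041]}, {"grip": 0.38, "xyz": [169, -73.5, -40], "angular": [0, 0, -0.041]}, {"grip": 0.38, "xyz": [169, -73.5, -20], "angular": [0, 0, -0.041]}])

```text
time_s: 11.3
tcp_pos: [0.4466, -0.0094, 0.0452]
ee_rot: [[-1.0, 0.006, 0.004], [0.006, 1.0, 0.001], [-0.004, 0.001, -1.0]]
wrist_force: [0.3, -0.3, -0.8]
gripper_width: 0.414
gripper_force: 30.0
```

```bash
python3 go.py .4452 -.0103 .0255 -.006; python3 - <<'E'
from fit import *
c=r.capture("scene");x,y,w,h=(290,145,110,90)
cv2.imwrite("pics/scene7.png",cv2.resize(c["img"][y:y+h,x:x+w,::-1],None,fx=6,fy=6,interpolation=cv2.INTER_CUBIC))
E
```

```text
t 11.3 tcp [446.6  -9.4  45.2] w 36.1 gf 30.0 f [ 0.3 -0.3 -0.8] yaw -0.006 j [  20.   18.  -37.    0.  -35. -110.]
shift [ 1.5 -1.  19.7] rot [0.001 0.004 0.   ]
```

View pics/scene7.png

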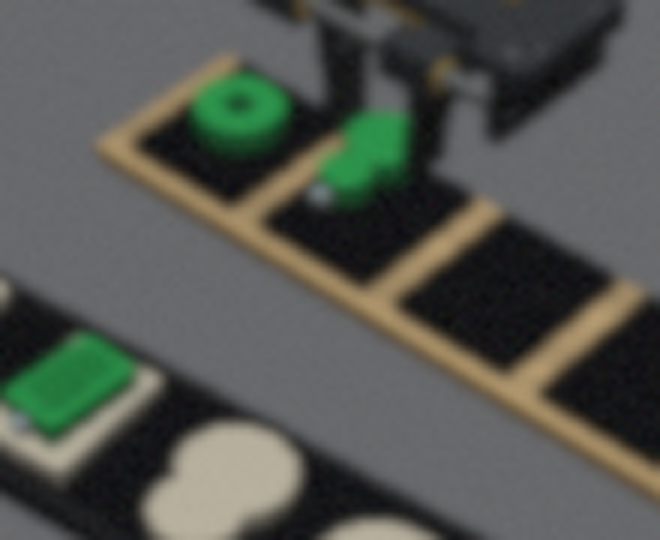

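The gourd is level above its pad at crop (365,160), and the disc sits on the end pad at (240,110). Lowering, releasing and rising.

>>> move_arm(series=[{"grip": 0.38, "xyz": [0, 0, 10], "angular": [0, 0, 0]}, {"grip": 0.38, "xyz": [0, 0, 16], "angular": [0, 0, 0]}, {"grip": 0.38, "xyz": [0, 0, 18.5], "angular": [0, 0, 0]}, {"grip": 0.38, "xyz": [0, 0, 19.8], "angular": [0, 0, 0]}, {"grip": 0.38, "xyz": [0, 0, 19.8], "angular": [0, 0, 0]}, {"grip": 0.58, "xyz": [0, 0, 19.8], "angular": [0, 0, 0]}, {"grip": 0.58, "xyz": [0, 0, 19.8], "angular": [0, 0, 0]}, {"grip": 0.58, "xyz": [0, 0, 19.8], "angular": [0, 0, 0]}, {"grip": 0.58, "xyz": [0, 0, 0], "angular": [0, 0, 0]}, {"grip": 0.58, "xyz": [0, 0, -45], "angular": [0, 0, 0]}])

```text
time_s: 12.35
tcp_pos: [0.4425, -0.0106, 0.0878]
ee_rot: [[-1.0, 0.007, -0.009], [0.007, 1.0, -0.002], [0.008, -0.002, -1.0]]
wrist_force: [1.0, -0.1, 0.5]
gripper_width: 0.58
gripper_force: 0.0
```

```bash
python3 go.py .6375 -.0232 .0905 -.035
```

```text
t 12.35 tcp [442.5 -10.6  87.8] w 50.5 gf 0.0 f [ 1.  -0.1  0.5] yaw -0.007 j [  20.   13.  -34.   -0.  -43. -110.]
shift [-195.1  -11.3   -4.3] rot [-0.003 -0.008  0.028]
```

>>> move_arm(series=[{"grip": 0.55, "xyz": [-10, 0, 0], "angular": [0, 0, 0.029]}, {"grip": 0.55, "xyz": [-50, -3, 0], "angular": [0, 0, 0.029]}, {"grip": 0.55, "xyz": [-90, -6, 0], "angular": [0, 0, 0.029]}, {"grip": 0.55, "xyz": [-130, -8, 0], "angular": [0, 0, 0.029]}, {"grip": 0.55, "xyz": [-170, -10, 0], "angular": [0, 0, 0.029]}, {"grip": 0.55, "xyz": [-192, -12, 0], "angular": [0, 0, 0.029]}, {"grip": 0.55, "xyz": [-192, -12, 15], "angular": [0, 0, 0.029]}, {"grip": 0.55, "xyz": [-192, -12, 30], "angular": [0, 0, 0.029]}, {"grip": 0.55, "xyz": [-192, -12, 39], "angular": [0, 0, 0.029]}, {"grip": 0.55, "xyz": [-192, -12, 39], "angular": [0, 0, 0.029]}])

```text
time_s: 13.35
tcp_pos: [0.6359, -0.0233, 0.0488]
ee_rot: [[-0.999, 0.036, -0.004], [0.036, 0.999, -0.001], [0.004, -0.001, -1.0]]
wrist_force: [-0.4, -0.2, 1.3]
gripper_width: 0.551
gripper_force: 0.0
```

```bash
python3 go.py .6375 -.0232 .0245 -.035; python3 - <<'E'
from fit import *
import fit as F
F.green=lambda im:np.clip((im[...,1].astype(float)-np.maximum(im[...,0],im[...,2]))/82,0,1)
c=r.capture("top")
print(F.fit("gourd",np.array([.4552,-.0109,0]),(c,)),F.fit("disc",np.array([.4547,-.0909,0]),(c,)))
E
```

```text
t 13.35 tcp [635.9 -23.3  48.8] w 47.9 gf 0.0 f [-0.4 -0.2  1.3] yaw -0.036 j [  12.   32.   -9.   -0.  -49. -104.]
shift [-1.7  0.1 24.3] rot [-0.001 -0.004 -0.001]
(array([ 0.45536013, -0.01108634, -0.00289178]), np.float64(0.6978931504637459)) (array([ 0.45319803, -0.09200478, -0.07004853]), np.float64(0.4189359410531369))
```

The gourd is within 0.3 mm and 0.003 rad of its target. Picking up the tablet.

>>> move_arm(series=[{"grip": 0.55, "xyz": [0, 0, 14], "angular": [0, 0, 0]}, {"grip": 0.55, "xyz": [0, 0, 22], "angular": [0, 0, 0]}, {"grip": 0.55, "xyz": [0, 0, 25], "angular": [0, 0, 0]}, {"grip": 0.55, "xyz": [0, 0, 25], "angular": [0, 0, 0]}, {"grip": 0.3, "xyz": [0, 0, 25], "angular": [0, 0, 0]}, {"grip": 0.3, "xyz": [0, 0, 25], "angular": [0, 0, 0]}, {"grip": 0.3, "xyz": [0, 0, 25], "angular": [0, 0, 0]}, {"grip": 0.3, "xyz": [0, 0, 25], "angular": [0, 0, 0]}, {"grip": 0.3, "xyz": [0, 0, 25], "angular": [0, 0, 0]}])

```text
time_s: 14.3
tcp_pos: [0.6374, -0.0229, 0.0262]
ee_rot: [[-0.999, 0.035, 0.001], [0.035, 0.999, 0.0], [-0.001, 0.0, -1.0]]
wrist_force: [0.1, 0.2, 1.7]
gripper_width: 0.353
gripper_force: 30.0
```

```bash
python3 go.py .4562 .0696 .09 -.006
```

```text
t 14.3 tcp [637.4 -22.9  26.2] w 30.7 gf 30.0 f [0.1 0.2 1.7] yaw -0.035 j [  12.   34.  -10.    0.  -46. -104.]
shift [184.3  86.1 -63.9] rot [ 0.     0.001 -0.029]
```

>>> move_arm(series=[{"grip": 0.3, "xyz": [0, 0, -20], "angular": [0, 0, 0]}, {"grip": 0.3, "xyz": [0, 0, -50], "angular": [0, 0, 0]}, {"grip": 0.3, "xyz": [30, 14, -60], "angular": [0, 0, 0]}, {"grip": 0.3, "xyz": [70, 33, -60], "angular": [0, 0, -0.029]}, {"grip": 0.3, "xyz": [110, 52, -60], "angular": [0, 0, -0.029]}, {"grip": 0.3, "xyz": [150, 70, -60], "angular": [0, 0, -0.029]}, {"grip": 0.3, "xyz": [184, 86, -60], "angular": [0, 0, -0.029]}, {"grip": 0.3, "xyz": [184, 86, -60], "angular": [0, 0, -0.029]}, {"grip": 0.3, "xyz": [184, 86, -40], "angular": [0, 0, -0.029]}, {"grip": 0.3, "xyz": [184, 86, -20], "angular": [0, 0, -0.029]}])

```text
time_s: 15.3
tcp_pos: [0.4571, 0.07, 0.0462]
ee_rot: [[-1.0, 0.005, 0.003], [0.005, 1.0, 0.001], [-0.003, 0.001, -1.0]]
wrist_force: [-0.6, 0.8, -0.4]
gripper_width: 0.357
gripper_force: 30.0
```

```bash
python3 go.py .4562 .0696 .045 -.006
```

```text
t 15.3 tcp [457.1  70.   46.2] w 31.0 gf 30.0 f [-0.6  0.8 -0.4] yaw -0.005 j [  29.   19.  -35.    0.  -36. -119.]
shift [ 0.9 -0.4  1.2] rot [0.001 0.003 0.001]
```

>>> move_arm(series=[{"grip": 0.3, "xyz": [0, 0, 10], "angular": [0, 0, 0]}, {"grip": 0.3, "xyz": [0, 0, 16], "angular": [0, 0, 0]}, {"grip": 0.3, "xyz": [0, 0, 18.5], "angular": [0, 0, 0]}, {"grip": 0.3, "xyz": [0, 0, 19.8], "angular": [0, 0, 0]}, {"grip": 0.3, "xyz": [0, 0, 19.8], "angular": [0, 0, 0]}, {"grip": 0.52, "xyz": [0, 0, 19.8], "angular": [0, 0, 0]}, {"grip": 0.52, "xyz": [0, 0, 19.8], "angular": [0, 0, 0]}, {"grip": 0.52, "xyz": [0, 0, 19.8], "angular": [0, 0, 0]}, {"grip": 0.52, "xyz": [0, 0, 0], "angular": [0, 0, 0]}, {"grip": 0.52, "xyz": [0, 0, -45], "angular": [0, 0, 0]}])

```text
time_s: 16.3
tcp_pos: [0.4537, 0.0683, 0.0888]
ee_rot: [[-1.0, 0.007, -0.008], [0.007, 1.0, -0.004], [0.008, -0.004, -1.0]]
wrist_force: [0.4, 0.2, 0.5]
gripper_width: 0.518
gripper_force: 0.0
```

```bash
python3 - <<'E'
import fit as F
from fit import *
F.green=lambda im:np.clip((im[...,1].astype(float)-np.maximum(im[...,0],im[...,2]))/82,0,1)
c=r.capture("top")
for a in(.1,.25): print(F.fit("bamboo",np.array([.6447,-.106,a]),(c,)))
x,y,w,h=325,165,60,50
cv2.imwrite("pics/top8.png",cv2.resize(c["img"][y:y+h,x:x+w,::-1],None,fx=10,fy=10,interpolation=cv2.INTER_CUBIC))
E
python3 go.py .6447 -.106 .09 .245
```

```text
(array([ 0.64554564, -0.10589102,  0.21582247]), np.float64(8.855480653914283))
(array([ 0.6456153 , -0.10598552,  0.22128227]), np.float64(8.960781003286039))
t 16.35 tcp [459.7  70.5  97.7] w 44.9 gf 0.0 f [1.6 0.9 4.8] yaw -0.004 j [  29.   14.  -31.    0.  -44. -119.]
shift [-185.6 -175.8    8.9] rot [ 0.001  0.009 -0.249]
```

View pics/top8.png

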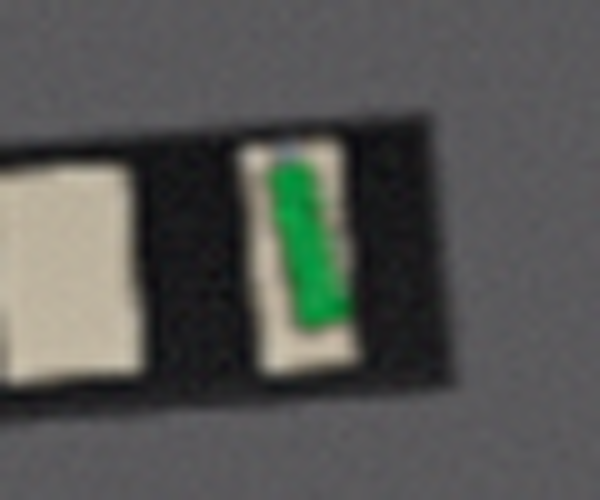

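The bamboo's centre line runs from crop (292,165) to (325,325), which gives a yaw of about 0.22 rad at (0.645, −0.106).

>>> move_arm(series=[{"grip": 0.42, "xyz": [-10, -9, 0], "angular": [0, 0, 0]}, {"grip": 0.42, "xyz": [-45, -41, 0], "angular": [0, 0, -0.1]}, {"grip": 0.42, "xyz": [-80, -74, 0], "angular": [0, 0, -0.231]}, {"grip": 0.42, "xyz": [-115, -106, 0], "angular": [0, 0, -0.231]}, {"grip": 0.42, "xyz": [-150, -138, 0], "angular": [0, 0, -0.231]}, {"grip": 0.42, "xyz": [-180, -165, 0], "angular": [0, 0, -0.231]}, {"grip": 0.42, "xyz": [-190, -174.5, 5], "angular": [0, 0, -0.231]}, {"grip": 0.42, "xyz": [-190, -174.5, 25], "angular": [0, 0, -0.231]}, {"grip": 0.42, "xyz": [-190, -174.5, 39], "angular": [0, 0, -0.231]}, {"grip": 0.42, "xyz": [-190, -174.5, 39], "angular": [0, 0, -0.231]}])

```text
time_s: 17.35
tcp_pos: [0.6422, -0.1061, 0.0481]
ee_rot: [[-0.975, -0.223, -0.007], [-0.223, 0.975, 0.0], [0.007, 0.002, -1.0]]
wrist_force: [0.0, 0.2, -0.8]
gripper_width: 0.417
gripper_force: 0.0
```

```bash
python3 go.py .6452 -.106 .0245 .225; python3 - <<'E'
import fit as F
from fit import *
F.green=lambda im:np.clip((im[...,1].astype(float)-np.maximum(im[...,0],im[...,2]))/82,0,1)
c=r.capture("top");print(F.fit("tablet",np.array([.4556,.0691,0]),(c,)))
E
```

```text
t 17.35 tcp [ 642.2 -106.1   48.1] w 36.2 gf 0.0 f [ 0.   0.2 -0.8] yaw 0.224 j [  5.  33.  -7.  -0. -50. -82.]
shift [-3.1 -0.6 23.6] rot [ 0.002 -0.007 -0.001]
(array([0.45661972, 0.07047157, 0.12278121]), np.float64(141.13511369630922))
```

>>> move_arm(series=[{"grip": 0.42, "xyz": [-1, 0, 14], "angular": [0, 0, 0]}, {"grip": 0.42, "xyz": [-1, 0, 22], "angular": [0, 0, 0]}, {"grip": 0.42, "xyz": [-1, 0, 25], "angular": [0, 0, 0]}, {"grip": 0.42, "xyz": [-1, 0, 25], "angular": [0, 0, 0]}, {"grip": 0.14, "xyz": [-1, 0, 25], "angular": [0, 0, 0]}, {"grip": 0.14, "xyz": [-1, 0, 25], "angular": [0, 0, 0]}, {"grip": 0.14, "xyz": [-1, 0, 25], "angular": [0, 0, 0]}, {"grip": 0.14, "xyz": [-1, 0, 25], "angular": [0, 0, 0]}, {"grip": 0.14, "xyz": [-1, 0, 25], "angular": [0, 0, 0]}, {"grip": 0.14, "xyz": [-1, 0, 25], "angular": [0, 0, 0]}])

```text
time_s: 18.4
tcp_pos: [0.6463, -0.106, 0.0272]
ee_rot: [[-0.975, -0.223, 0.001], [-0.223, 0.975, 0.0], [-0.001, -0.0, -1.0]]
wrist_force: [-0.1, 1.1, 1.7]
gripper_width: 0.19
gripper_force: 30.0
```

```bash
python3 go.py .4571 .1496 .0245 -.006
```

```text
t 18.4 tcp [ 646.3 -106.    27.2] w 16.5 gf 30.0 f [-0.1  1.1  1.7] yaw 0.225 j [  5.  35.  -8.   0. -47. -82.]
shift [127.4 291.3   2.6] rot [-0.     0.001  0.231]
```

>>> move_arm(series=[{"grip": 0.14, "xyz": [0, 0, -20], "angular": [0, 0, 0]}, {"grip": 0.14, "xyz": [0, 0, -55], "angular": [0, 0, 0]}, {"grip": 0.14, "xyz": [14, 32, -60], "angular": [0, 0, 0]}, {"grip": 0.14, "xyz": [32, 74, -60], "angular": [0, 0, 0.1]}, {"grip": 0.14, "xyz": [50, 115, -60], "angular": [0, 0, 0.231]}, {"grip": 0.14, "xyz": [68, 156, -60], "angular": [0, 0, 0.231]}, {"grip": 0.14, "xyz": [86, 197, -60], "angular": [0, 0, 0.231]}, {"grip": 0.14, "xyz": [104, 238, -60], "angular": [0, 0, 0.231]}, {"grip": 0.14, "xyz": [120, 275, -60], "angular": [0, 0, 0.231]}, {"grip": 0.14, "xyz": [127.5, 291.5, -60], "angular": [0, 0, 0.231]}])

```text
time_s: 19.4
tcp_pos: [0.455, 0.1515, 0.0869]
ee_rot: [[-1.0, 0.004, -0.0], [0.004, 1.0, 0.0], [0.0, 0.0, -1.0]]
wrist_force: [0.2, -0.0, -0.3]
gripper_width: 0.188
gripper_force: 30.0
```

>>> move_arm(series=[{"grip": 0.14, "xyz": [0, 0, 0], "angular": [0, 0, 0]}, {"grip": 0.14, "xyz": [0, 0, 20], "angular": [0, 0, 0]}, {"grip": 0.14, "xyz": [0, 0, 40], "angular": [0, 0, 0]}, {"grip": 0.14, "xyz": [0, 0, 40], "angular": [0, 0, 0]}])

```text
time_s: 19.8
tcp_pos: [0.4555, 0.1479, 0.0446]
ee_rot: [[-1.0, 0.008, -0.005], [0.008, 1.0, -0.003], [0.005, -0.003, -1.0]]
wrist_force: [-1.0, -0.0, -0.3]
gripper_width: 0.19
gripper_force: 30.0
```

```bash
python3 go.py .4572 .1496 .045 -.006;  python3 - <<'E'
from fit import *
c=r.capture("scene");x,y,w,h=(300,145,130,95)
cv2.imwrite("pics/scene9.png",cv2.resize(c["img"][y:y+h,x:x+w,::-1],None,fx=6,fy=6,interpolation=cv2.INTER_CUBIC))
E
```

```text
t 19.8 tcp [455.5 147.9  44.6] w 16.5 gf 30.0 f [-1.  -0.  -0.3] yaw -0.008 j [  37.   20.  -32.   -0.  -38. -128.]
shift [-1.7  1.7 -0.4] rot [-0.003 -0.005 -0.002]
```

View pics/scene9.png

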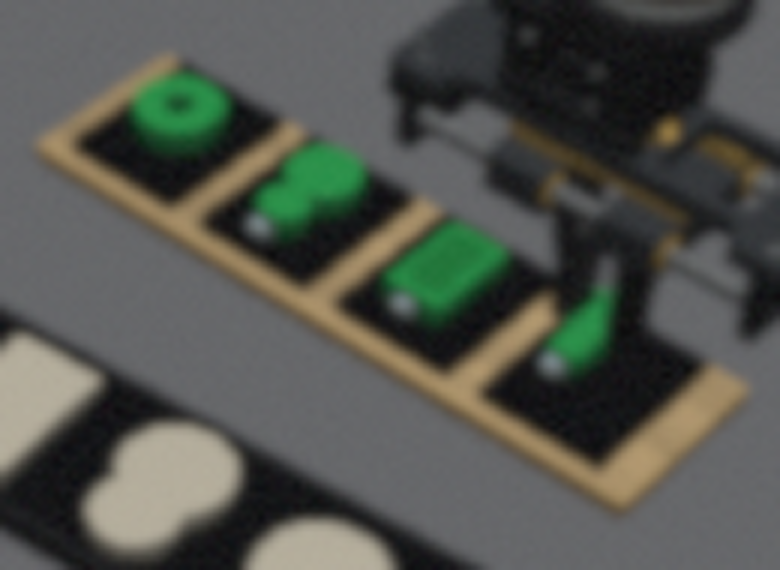

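The disc, gourd and tablet lie flat on their pads, and the bamboo is straight and level above the last one at crop (580,330). Lowering and releasing.

>>> move_arm(series=[{"grip": 0.14, "xyz": [0, 0, 10], "angular": [0, 0, 0]}, {"grip": 0.14, "xyz": [0, 0, 16], "angular": [0, 0, 0]}, {"grip": 0.14, "xyz": [0, 0, 18.5], "angular": [0, 0, 0]}, {"grip": 0.14, "xyz": [0, 0, 19.8], "angular": [0, 0, 0]}, {"grip": 0.14, "xyz": [0, 0, 19.8], "angular": [0, 0, 0]}, {"grip": 0.36, "xyz": [0, 0, 19.8], "angular": [0, 0, 0]}, {"grip": 0.36, "xyz": [0, 0, 19.8], "angular": [0, 0, 0]}, {"grip": 0.36, "xyz": [0, 0, 19.8], "angular": [0, 0, 0]}, {"grip": 0.36, "xyz": [0, 0, 0], "angular": [0, 0, 0]}, {"grip": 0.36, "xyz": [0, 0, -45], "angular": [0, 0, 0]}])

```text
time_s: 20.85
tcp_pos: [0.4545, 0.1482, 0.0895]
ee_rot: [[-1.0, 0.007, -0.008], [0.007, 1.0, -0.005], [0.007, -0.005, -1.0]]
wrist_force: [1.4, 1.2, 0.4]
gripper_width: 0.355
gripper_force: 0.0
```

>>> move_arm(series=[{"grip": 0.36, "xyz": [0, 0, -50], "angular": [0, 0, 0]}, {"grip": 0.36, "xyz": [-50, 50, -90], "angular": [0, 0, 0]}, {"grip": 0.36, "xyz": [-70, 90, -90], "angular": [0, 0, 0]}, {"grip": 0.36, "xyz": [-90, 130, -90], "angular": [0, 0, 0]}, {"grip": 0.36, "xyz": [-90, 170, -90], "angular": [0, 0, 0]}, {"grip": 0.36, "xyz": [-90, 170, -90], "angular": [0, 0, 0]}, {"grip": 0.36, "xyz": [-90, 170, -90], "angular": [0, 0, 0]}])

```text
time_s: 21.55
tcp_pos: [0.5474, 0.3202, 0.1807]
ee_rot: [[-1.0, 0.004, -0.001], [0.004, 1.0, -0.001], [0.001, -0.001, -1.0]]
wrist_force: [1.1, -0.1, 0.0]
gripper_width: 0.361
gripper_force: 0.0
```

```bash
python3 - <<'E'
import fit as F
from fit import *
from stand import fitstand
F.green=lambda im:np.clip((im[...,1].astype(float)-np.maximum(im[...,0],im[...,2]))/82,0,1)
c=r.capture("top");p=np.array([.4554,.0291,-.0057])
for n,y in dict(disc=-.12,gourd=-.04,tablet=.04,bamboo=.12).items():
    q=pose(p,[[0,y]])[0];o,e=F.fit(n,np.array([*q,0]),(c,));print(n,((o[:2]-q)*1000).round(1),o[2].round(3),round(e,2))
x,y,w,h=245,160,140,105
cv2.imwrite("pics/topF.png",cv2.resize(c["img"][y:y+h,x:x+w,::-1],None,fx=5.5,fy=5.5,interpolation=cv2.INTER_CUBIC))
E
```

```text
disc [-1.5 -1.1] -0.043 0.5
gourd [ 0.1 -0.2] -0.002 0.58
tablet [ 0.2 -0.8] -0.024 2.42
bamboo [-0.2 -0.2] -0.005 1.42
```

View pics/topF.png

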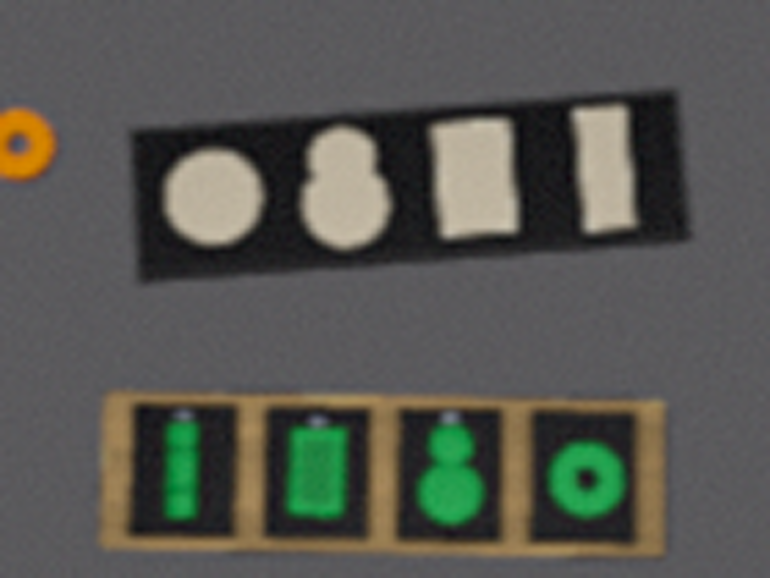

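The tray is empty. On the stand from left to right are the bamboo (182,470), tablet (318,475), gourd (450,475) and disc (587,478), each within 2 mm of its pad centre, and the arm is clear.

```bash
python3 -c "
from station import r
print(r.finish_job())"
```

```text
the job is handed in; nothing more can be done
None
```

I moved all four jade pieces to the stand in reverse order (left to right: bamboo, tablet, gourd, disc), and the final top-camera fit puts each within about 2 mm of its pad centre; I handed the job in at about 22 s of the 93 s limit.

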